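Hold the enabling lever of a desktop conveyor

ROBOT

A 6-joint arm with a two-finger parallel gripper is mounted at the origin on the work surface. World frame = base frame: x ahead of the robot, y to its left, z up, the work surface at z = 0. Lengths are in m, angles in rad, forces in N, time in s.
With the tool pointing down it reaches from about 0.35 to 0.975 m from the base axis. Payload 4.9 kg.
Tool frame: the origin (TCP) lies midway between the tips of the shut fingers; the grasp point (between the pads) lies 19 mm behind it; y points along the fingers, z is the direction in which the jaws open and shut, and the axes are right-handed (so a half turn about y gives the same grasp; the last joint's range is limited). The gripper opens to 85 mm and grips with 20 to 120 N. Pads are 22 mm wide; open, the fingers measure 114 mm over their backs; the gripper's body (76 mm by 85 mm) begins 54 mm behind the grasp point. The pads swing forward as they close: fully open they stand 13 mm farther back than shut.
Start: joints at [-1.244, 0.053, 1.613, -0, 1.476, -0.119], TCP at [0.269, -0.564, 0.231] pointing down, gripper open.
Joint ranges: [-3.01, 3.01], [-1.01, 2.22], [0.06, 2.58], [-1.02, 4.17], [0.09, 2.62], [-3.14, 3.14]. Speed limits (rad/s): [2.57, 2.57, 3.14, 3.14, 3.14, 3.14].

INTERFACE

Orientations are given as a unit quaternion [w, x, y, z].
In Python, from bench import arm gives the robot as it stands.
- The arm moves only by the shell command python3 -m inch 'ROWS' [OPENING]. ROWS is text: rows parted by semicolons, each of 4 numbers parted by spaces: the shift along the world's x, y, z in mm, then the turn about the world's z in degrees. A call has 1 to 20 rows; each row is the pose to reach, as a shift and turn from the pose commanded when the call began; what a row does not reach only later rows make up. A row lasts 1/12 s, in which the tool goes at most 41.7 mm and 7.16 degrees, less where a joint would pass 70% of its speed; a pose out of reach is approached as far as the arm can. A call with a gripper value outside its range is refused whole. OPENING is the opening, from 0 (shut) to 1 (fully open), set as the call begins (- or left out, the last holds). The fingers move at their own pace and stop on an object; the grip force is fixed at half the most. Time passes only in rows, so rows that repeat a pose let the fingers close. It gives the time, the measured TCP pose, the force and the opening at its end, in the units of the state.
- arm.read_state(): the state, without advancing time (a new reading comes with each control period).
- arm.snapshot(name): name is "scene" or "top" or "wrist"; returns a dict with "img" (384x512x3 uint8, red, green, blue), "fx", "fy", "cx", "cy" (pixels), "k1" (the pictures are not rectified: a ray, as slopes to the right and down, at radius r is drawn at 1 + k1 r^2 times it, then the intrinsics apply), "position" and "attitude" of the camera in the world. Camera axes: x right, y down, z forward; pixel columns grow to the right and rows downward; lengths in m; the calibration is good to about 2 mm. A picture is of the moment at which its call begins. There is no depth.
- arm.finish_job(): hands the job in, once; it reports no verdict.
The state is a dict: "clock": time; "joints": joint angles; "qd": joint speeds; "joint_torque": joint torques, N m; "tcp_pos": TCP position; "orientation": TCP orientation; "wrist_force": force on the tool from outside, world axes, zero at the start; "wrist_torque": the same for the moment, N m; "width": finger opening in m.
Only numpy, scipy, OpenCV 4.12 (cv2) and the standard library are available. Lean on these libraries where they do the work, as an engineer would, in place of code of your own. Each camera call takes 0.05 s, during which the arm holds its last target. There are 200 camera calls.

TASK

Make the small desktop conveyor ready to jog: turn the selector knob until its white pointer clicks in at the yellow dot and let go of it, then press the black pad of the orange enabling lever down to the middle of its travel, so that its pointer stays in the green band of the gauge. Never push it on through to the stop in the red. The program finishes while still holding the lever down in the green with the fingers; leave the loose parts on the bench where they are.

Things in the scene. Friction and masses are not known exactly. Their poses are not given: they have to be found in the camera images.
- selector_unit: fixed grey box 100 x 100 x 55 mm with a round aluminium collar (60 mm wide, top 58 mm above the bench) and a black knob in the middle of its top. Origin: centre of its underside, on the bench; z up. Its yaw varies. Four marks lie on its top round the knob at 54, 18, -18 and -54 degrees from the box's x axis (anticlockwise from above counts plus): white, white, YELLOW DOT, white
- selector_grip (a point): grip point of the knob, on its upright turning axis, 86 mm above the bench and 10 mm below the knob's top. The grip is an upright bar 44 mm long, 14 mm thick and 32 mm tall (64 to 96 mm above the bench) over a disc of 46 mm diameter. The x axis of this point runs along the bar towards the end with the white pointer line; z up
- selector (a joint): angle of the knob in rad, growing clockwise seen from above. It clicks in at four places 36 degrees apart: 0, 0.63, 1.26 (pointer at the yellow dot) and 1.88, with stops just beyond the first and last. It starts in one of the first two places (seldom, left balanced between the two). A spring detent of about 0.06 N m pulls it into the nearest place when it is let go within about 15 degrees of it
- lever_unit: fixed black box 150 x 66 x 40 mm that carries the orange enabling lever above it. Origin: centre of its underside, on the bench; z up. The lever runs along the box's x axis: its hinge lies 60 mm to -x of the origin, 78 mm above the bench, between two aluminium cheeks (to 89 mm high); its free end points to +x. The gauge, an upright plate (39 to 85 mm high) with white, green and red bands, stands 64 mm to +x and 26 to 46 mm to +y of the origin, beside the free end
- lever_pad (a point): centre of the top of the black rubber pressing pad (36 x 36 mm) on the lever, 100 mm from the hinge towards the free end; 86 mm above the bench when the lever is released. It moves down with the lever; the point's x axis points along the lever to its free end. The lever is 40 mm wide and 8 mm thick
- enable_lever (a joint): angle of the enabling lever in rad: 0 released, growing as it is pressed, 0.24 at the stop (pad 24 mm down). The pointer is in the green from 0.08 to 0.16 (pad pressed about 8 to 16 mm; middle 0.12, 12 mm), in the red beyond. It springs back when let go; the push at the pad is about 3 N to start, 6.5 N in the middle and 10 N at the stop
- clamp_block_center (a point): loose black clamp block 36 x 26 x 20 mm lying between the two units; the point is its centre. Leave it alone
- timer_center (a point): loose white desk timer 60 x 70 x 18 mm lying flat; the point is its centre. Leave it alone
- sensor_center (a point): loose aluminium sensor head on a foot plate, 70 x 30 x 49 mm; the point is its centre. Leave it alone
Mind the look-alikes: they are no part of the job. What is meant by the selector_unit is not purple or turquoise, and is the larger of those in its own colour.

How it is judged:
By the outcome, as a careful person would: the job done as asked, in the order asked, and still so for the second after the job is handed in, while the arm keeps its last pose, push and grip.
It also fails if it takes over 45 s, if anything falls off the work surface, if the arm or the gripper's body presses on something with over 40 N, if the wrist force passes 120 N, or if a joint passes its speed limit or range.

## Working session

There is one attempt and no reset: what is moved stays moved. The work goes in short steps, Python scripts to look and compute and a shell command to move; the robot and the scene stay as the last step left them, time stands still between calls to the robot, and variables do not carry over. Pictures are saved under pics/ and viewed, about 8 in all and at most 12, crops included, and the job is handed in when it is done.

```bash
mkdir -p pics; cat > h.py <<'E'
import numpy as np, cv2, pickle
from bench import arm
from scipy.spatial.transform import Rotation as R
def shot(name,tag):
    s=arm.snapshot(name); pickle.dump(s,open(f'pics/{tag}.pkl','wb'))
    cv2.imwrite(f'pics/{tag}.png',s['img'][:,:,::-1]); return s
def rot(s):
    a=np.array(s['attitude'],float)
    return a if a.shape==(3,3) else R.from_quat(a[[1,2,3,0]]).as_matrix()
def w(tag,u,v,z):
    s=pickle.load(open(f'pics/{tag}.pkl','rb'))
    d=np.array([(u-s['cx'])/s['fx'],(v-s['cy'])/s['fy']]); p=d.copy()
    for _ in range(20): p=d/(1+s['k1']*(p@p))
    r=rot(s)@np.array([p[0],p[1],1]); c=np.array(s['position'])
    return c+r*(z-c[2])/r[2]
def crop(tag,x0,y0,x1,y1,k,out):
    i=cv2.imread(f'pics/{tag}.png')[y0:y1,x0:x1]
    cv2.imwrite(f'pics/{out}.png',cv2.resize(i,None,fx=k,fy=k,interpolation=cv2.INTER_CUBIC))
E
python3 - <<'E'
from h import *
for n in ('top','scene'):
    s=shot(n,n+'1'); print(n,s['position'],s['attitude'],s['fx'],s['k1'])
st=arm.read_state(); print(st)
E
```

```text
top [0.45358795 0.00871973 1.21538373] [ 0.01947509 -0.69636557  0.71668012 -0.03263918] 347.1684592337937 -0.03307798024423638
scene [1.10386753 0.76219363 0.66154537] [-0.16515195  0.26971313  0.82688365 -0.46501945] 412.0668864490245 0.03433558473138807
{'clock': 0.1, 'joints': array([-1.24400625e+00,  5.33125472e-02,  1.61415001e+00,  6.71150861e-06,
        1.47600028e+00, -1.18992481e-01]), 'qd': array([ 7.16523131e-05, -3.02715339e-04, -3.34289164e-03,  1.43073248e-03,
       -3.43628581e-04,  1.82273187e-03]), 'joint_torque': array([ 1.25923165e-03, -3.94901991e+01, -3.71362889e+01, -4.71004842e-05,
        3.94559975e-03,  1.15732757e-06]), 'tcp_pos': array([ 0.26930265, -0.56338327,  0.23017649]), 'orientation': array([ 0.15623965, -0.1563721 ,  0.6902723 , -0.68895652]), 'wrist_force': array([ 0.05671123, -0.20942564, -0.05790861]), 'wrist_torque': array([-0.0493955 , -0.09284105,  0.04492347]), 'width': 0.08512312587124028}
```

View pics/top1.png

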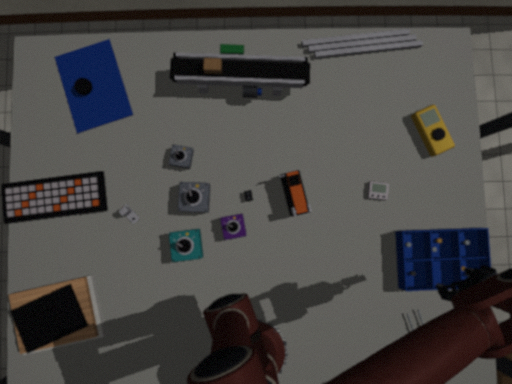

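The larger grey selector is at about (194,197), next to a smaller grey one at (180,156) plus the turquoise and purple ones. The lever unit is at about (295,193) and the clamp block at (248,196).

```bash
python3 - <<'E'
from h import *
crop('top1',160,135,320,255,5,'c1')
E
```

```text
(no output)
```

View pics/c1.png

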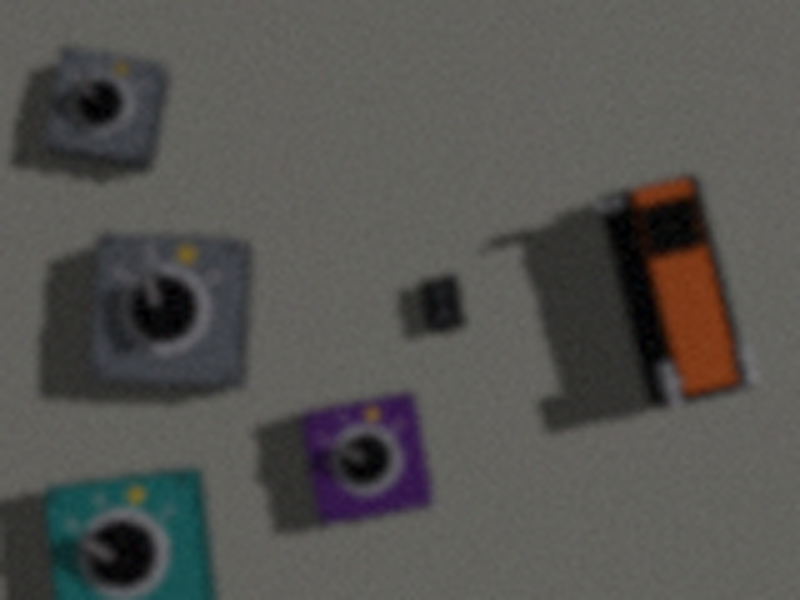

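The crop shows the collar centre at (167,310), yellow dot (187,254), and pointer towards about (150,287). The pad is at (673,226), with the lever's free end pointing up in the image.

```bash
python3 - <<'E'
from h import *
f=lambda u,v,z:w('top1',160+(u+.5)/5-.5,135+(v+.5)/5-.5,z)
P={k:f(*a) for k,a in dict(col=(167,311,.058),knob=(165,308,.096),ptr=(150,287,.096),yel=(187,254,.055),w1=(122,275,.055),w2=(152,248,.055),w4=(215,285,.055),c1=(100,237,.055),c2=(250,242,.055),c3=(245,387,.055),c4=(95,377,.055),pad=(673,226,.086),l1=(632,192,.086),l2=(694,178,.086),l3=(742,384,.084),l4=(685,397,.084),clamp=(442,304,.02)).items()}
for k,p in P.items(): print(k,p.round(4))
ang=lambda a,b:np.degrees(np.arctan2(*(b-a)[[1,0]]))
for k in('w1','w2','yel','w4'): print(k,ang(P['col'],P[k]))
print('ptr',ang(P['knob'],P['ptr']),'lever',ang((P['l3']+P['l4'])/2,(P['l1']+P['l2'])/2))
print('box mean',sum(P[c] for c in('c1','c2','c3','c4'))/4)
st=arm.read_state();q=st['orientation'];print(R.from_quat(q[[1,2,3,0]]).as_matrix().round(3))
s=arm.snapshot('wrist');print(s['position'],st['tcp_pos'],rot(s).round(2),s['fx'])
E
```

```text
col [0.5326 0.1863 0.058 ]
knob [0.532  0.1817 0.096 ]
ptr [0.5459 0.1911 0.096 ]
yel [0.5707 0.1727 0.055 ]
w1 [0.5578 0.2164 0.055 ]
w2 [0.5754 0.1961 0.055 ]
w4 [0.5494 0.1543 0.055 ]
c1 [0.5838 0.2308 0.055 ]
c2 [0.5776 0.1304 0.055 ]
c3 [0.4806 0.1357 0.055 ]
c4 [0.4901 0.2354 0.055 ]
pad [ 0.5772 -0.15    0.086 ]
l1 [ 0.6004 -0.1238  0.086 ]
l2 [ 0.6086 -0.165   0.086 ]
l3 [ 0.4725 -0.1915  0.084 ]
l4 [ 0.4651 -0.1538  0.084 ]
clamp [0.5347 0.0026 0.02  ]
w1 50.1108938611831
w2 12.89951663046261
yel -19.58994356652893
w4 -62.32425951385095
ptr 34.28166147241534 lever 11.75037805436457
box mean [0.53304182 0.18305382 0.055     ]
[[-0.902 -0.001  0.431]
 [-0.431  0.002 -0.902]
 [-0.    -1.    -0.002]]
[ 0.33739099 -0.53100134  0.37382979] [ 0.26930265 -0.56338327  0.23017649] [[ 0.43 -0.86 -0.27]
 [-0.9  -0.41 -0.13]
 [-0.    0.3  -0.95]] 308.036418464455
```

The box yaw is about -3°. The pointer reads about 34°, which would be the balanced case between 51° and 15°, so I'll check it close up. I'm moving above the knob.

```bash
python3 -m inch '35 100 10 4; 70 200 20 8; 110 310 20 8; 150 425 20 8; 190 540 20 8; 220 625 20 8; 240 680 20 8; 252 715 20 8; 260 735 20 8; 263 746 20 8; 263 746 20 8; 263 746 20 8; 263 746 20 8; 263 746 20 8; 263 746 20 8; 263 746 20 8; 263 746 20 8; 263 746 20 8; 263 746 20 8; 263 746 20 8' 1
python3 - <<'E'
from h import *
s=shot('wrist','w1'); crop('w1',0,0,512,384,1.5,'w1b'); print(s['position'])
st=arm.read_state(); print(st['joints'],st['tcp_pos'])
E
```

```text
clock: 1.82
tcp_pos: [0.533, 0.1878, 0.2504]
orientation: [0.206, -0.206, 0.677, -0.675]
wrist_force: [0.4, 0.2, -0.3]
width: 0.0854
[0.5956858  0.22971046 0.39408196]
[ 2.02430371e-01 -1.02746570e-01  1.73392657e+00  3.52868587e-04
  1.51211206e+00  1.18276745e+00] [0.53245609 0.18512929 0.25032047]
```

View pics/w1b.png

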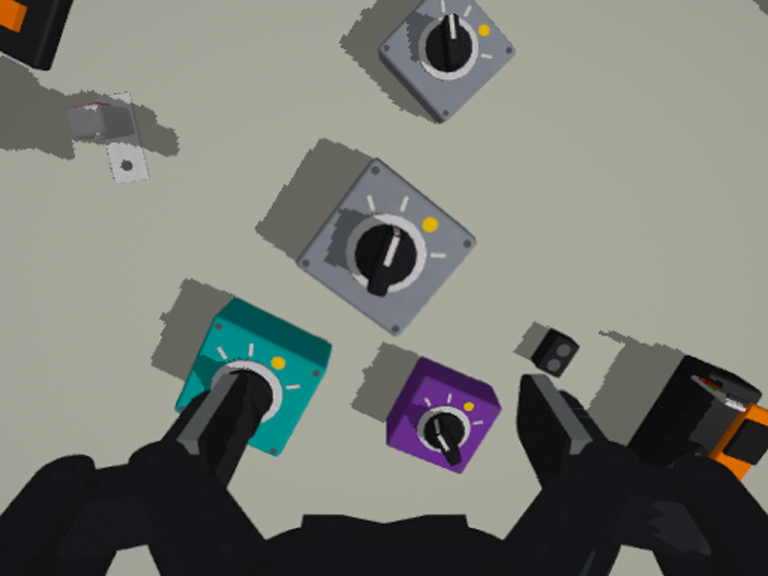

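```bash
python3 - <<'E'
from h import *
f=lambda u,v,z:w('w1',(u+.5)/1.5-.5,(v+.5)/1.5-.5,z)
P={k:f(*a) for k,a in dict(col=(387,251,.058),ptr=(397,236,.096),ptr0=(388,263,.096),yel=(430,225,.055),w1=(371,202,.055),w2=(404,204,.055),w4=(438,256,.055),c1=(375,158,.055),c2=(476,240,.055),c3=(395,335,.055),c4=(297,262,.055)).items()}
for k,p in P.items(): print(k,p.round(4))
ang=lambda a,b:np.degrees(np.arctan2(*(b-a)[[1,0]]))
for k in('w1','w2','yel','w4'): print(k,ang(P['col'],P[k]))
print('ptr',ang(P['ptr0'],P['ptr']),'yaw',ang(P['c4'],P['c1']),ang(P['c3'],P['c2']))
print('box mean',sum(P[c] for c in('c1','c2','c3','c4'))/4)
crop('w1',180,90,330,240,5,'w1c')
E
```

```text
col [0.5364 0.1884 0.058 ]
ptr [0.555  0.1932 0.096 ]
ptr0 [0.5367 0.1879 0.096 ]
yel [0.5697 0.1726 0.055 ]
w1 [0.5595 0.2179 0.055 ]
w2 [0.5717 0.1972 0.055 ]
w4 [0.5541 0.1541 0.055 ]
c1 [0.5869 0.2327 0.055 ]
c2 [0.5798 0.1377 0.055 ]
c3 [0.4832 0.1449 0.055 ]
c4 [0.4909 0.2397 0.055 ]
w1 51.9994359583123
w2 14.104837694621208
yel -25.232526490035045
w4 -62.70406206404951
ptr 16.038726603441397 yaw -4.210051484541676 -4.23377801335595
box mean [0.5352199  0.18873158 0.055     ]
```

View pics/w1c.png

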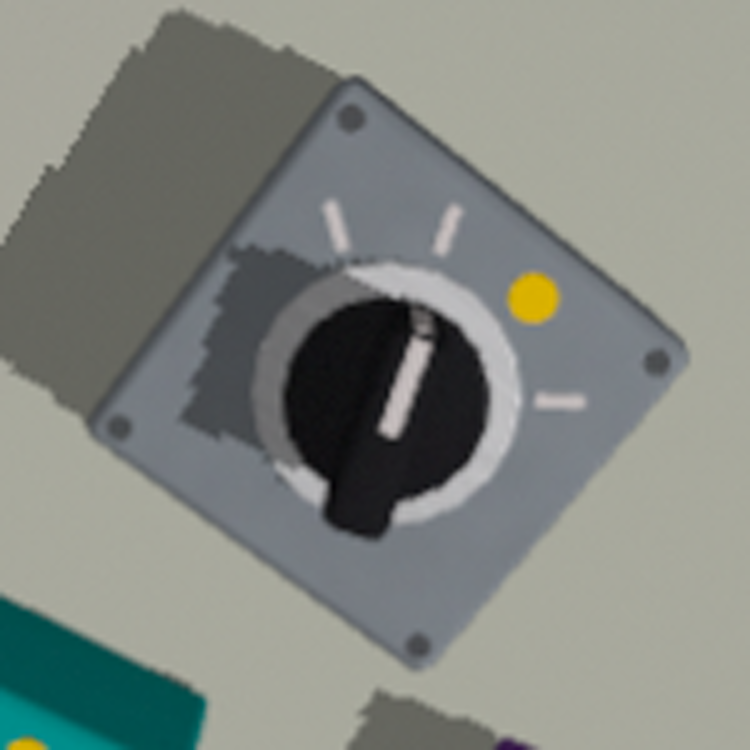

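The pointer sits at the second place (about 14°), not balanced as the coarse picture suggested, and the box yaw is -4.2°. So the plan is to turn -20° and descend, grip, then turn the knob -36°.

```bash
python3 -m inch '3 5 -20 -6; 3 5 -40 -12; 3 5 -65 -18; 3 5 -90 -20; 3 5 -115 -20; 3 5 -135 -20; 3 5 -150 -20; 3 5 -162 -20; 3 5 -170 -20; 3 5 -175 -20; 3 5 -178 -20; 3 5 -178 -20; 3 5 -178 -20; 3 5 -178 -20; 3 5 -178 -20' 1
python3 -m inch '0 0 0 0; 0 0 0 0; 0 0 0 0; 0 0 0 0; 0 0 0 0; 0 0 0 0; 0 0 0 0; 0 0 0 0; 0 0 0 0; 0 0 0 0; 0 0 0 0; 0 0 0 0' 0
```

```text
clock: 3.12
tcp_pos: [0.5361, 0.1873, 0.0743]
orientation: [0.084, -0.083, 0.702, -0.702]
wrist_force: [0.7, -0.5, -0.0]
width: 0.0854
clock: 4.12
tcp_pos: [0.5353, 0.1883, 0.0736]
orientation: [0.083, -0.083, 0.703, -0.701]
wrist_force: [-1.5, 5.2, 1.5]
width: 0.013
```

Gripped (13 mm). Turning -36°.

```bash
python3 -m inch '0 0 0 -4; 0 0 0 -8; 0 0 0 -12; 0 0 0 -16; 0 0 0 -20; 0 0 0 -24; 0 0 0 -28; 0 0 0 -32; 0 0 0 -35; 0 0 0 -36; 0 0 0 -36; 0 0 0 -36; 0 0 0 -36; 0 0 0 -36'
python3 -m inch '0 0 0 0; 0 0 0 0; 0 0 0 0; 0 0 0 0; 0 0 0 0; 0 0 0 0; 0 0 20 0; 0 0 50 0; 0 0 85 0; 0 0 120 0; 0 0 150 0; 0 0 165 0; 0 0 170 0; 0 0 170 0; 0 0 170 0; 0 0 170 0; 0 0 170 0' 1
python3 - <<'E'
from h import *
s=shot('wrist','w2'); crop('w2',170,60,342,232,4,'w2c')
E
```

```text
clock: 5.28
tcp_pos: [0.5352, 0.1881, 0.0736]
orientation: [-0.138, 0.137, 0.694, -0.693]
wrist_force: [-2.5, 5.3, 2.3]
width: 0.0126
clock: 6.7
tcp_pos: [0.5345, 0.1869, 0.2408]
orientation: [0.139, -0.136, -0.693, 0.694]
wrist_force: [-0.2, -0.7, -0.7]
width: 0.0854
```

View pics/w2c.png

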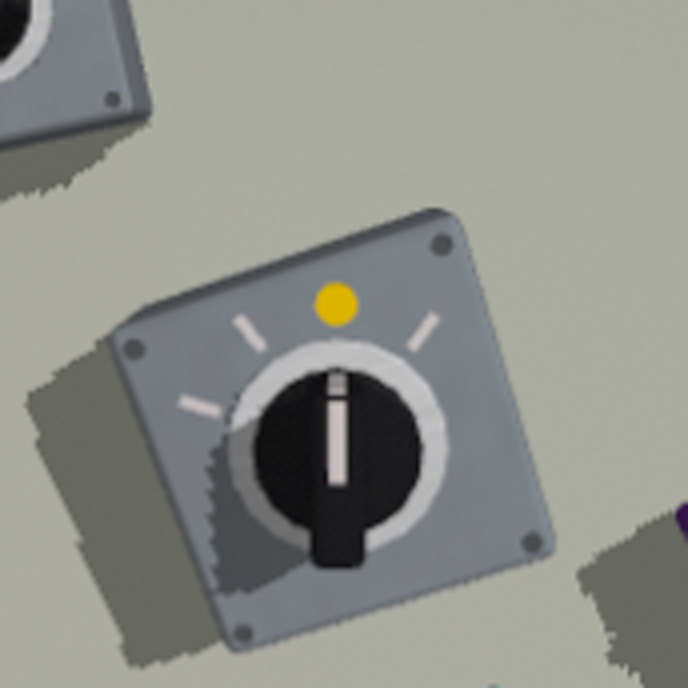

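The pointer is lined up with the yellow dot (dot at (336,304), pointer line at x≈337) and the knob is released. Next I move above the lever pad with the fingers shut.

```bash
python3 -m inch '3 -20 0 4; 6 -50 0 8; 11 -85 0 13; 15 -120 0 18; 20 -155 0 23; 24 -190 0 28; 29 -225 0 32; 33 -260 0 34; 37 -290 0 34; 40 -312 0 34; 42 -326 0 34; 43 -333 0 34; 43 -335 0 34; 43 -335 0 34; 43 -335 0 34; 43 -335 0 34; 43 -335 0 34' 0
python3 - <<'E'
from h import *
s=shot('wrist','w3'); crop('w3',0,0,512,384,1.5,'w3b')
st=arm.read_state(); print(st['tcp_pos'],st['orientation'],st['wrist_force'],st['width'])
E
```

```text
clock: 8.17
tcp_pos: [0.5785, -0.1468, 0.2434]
orientation: [0.072, -0.072, 0.704, -0.703]
wrist_force: [-0.1, 0.0, -0.2]
width: -0.0001
[ 0.57853397 -0.1469831   0.24345369] [ 0.07163492 -0.07147356  0.70348638 -0.70346776] [0.80654392 0.54791268 0.23571737] -0.00042587699128922193
```

View pics/w3b.png

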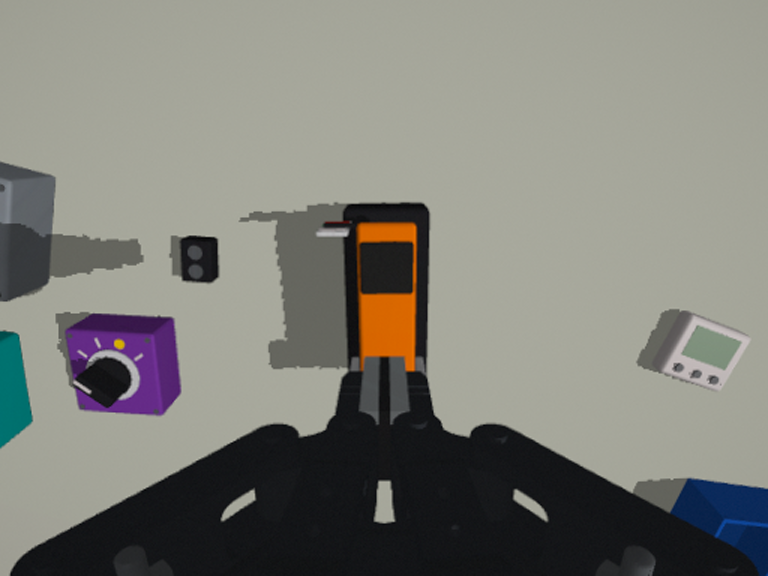

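The pad centre is at (387,268), with the lever running straight up in the image (good yaw match). The gauge is at (335,229).

```bash
python3 - <<'E'
from h import *
f=lambda u,v,z:w('w3',(u+.5)/1.5-.5,(v+.5)/1.5-.5,z)
for a in((387,268,.086),(360,241,.086),(413,241,.086),(360,294,.086),(413,294,.086)): print(a,f(*a).round(4))
print(arm.read_state()['tcp_pos'],arm.read_state()['wrist_force'])
E
```

```text
(387, 268, 0.086) [ 0.5778 -0.149   0.086 ]
(360, 241, 0.086) [ 0.5922 -0.1278  0.086 ]
(413, 241, 0.086) [ 0.5992 -0.1621  0.086 ]
(360, 294, 0.086) [ 0.5561 -0.1346  0.086 ]
(413, 294, 0.086) [ 0.5634 -0.1701  0.086 ]
[ 0.57853397 -0.1469831   0.24345369] [0.80654392 0.54791268 0.23571737]
```

```bash
python3 -m inch '-1 -2 -20 0; -1 -2 -45 0; -1 -2 -70 0; -1 -2 -95 0; -1 -2 -115 0; -1 -2 -130 0; -1 -2 -140 0; -1 -2 -146 0; -1 -2 -149 0; -1 -2 -150 0; -1 -2 -150 0; -1 -2 -150 0; -1 -2 -150 0; -1 -2 -150 0'
python3 -m inch '0 0 -2 0; 0 0 -4 0; 0 0 -6 0; 0 0 -7 0; 0 0 -8 0; 0 0 -9 0; 0 0 -10 0; 0 0 -11 0; 0 0 -12 0; 0 0 -12 0; 0 0 -12 0; 0 0 -12 0; 0 0 -12 0; 0 0 -12 0'
```

```text
clock: 9.38
tcp_pos: [0.578, -0.1501, 0.0942]
orientation: [-0.072, 0.071, -0.703, 0.704]
wrist_force: [0.1, 0.0, 0.3]
width: -0.0
clock: 10.55
tcp_pos: [0.5776, -0.1499, 0.0814]
orientation: [0.071, -0.071, 0.704, -0.703]
wrist_force: [-1.9, 2.2, 5.0]
width: 0.0001
```

```bash
python3 -m inch '0 0 -1 0; 0 0 -2 0; 0 0 -3 0; 0 0 -4 0; 0 0 -5 0; 0 0 -6 0; 0 0 -7 0; 0 0 -7 0; 0 0 -7 0; 0 0 -7 0; 0 0 -7 0; 0 0 -7 0'
python3 - <<'E'
from h import *
shot('wrist','w4'); shot('scene','s4')
a=cv2.imread('pics/w4.png')[100:260,150:350]; s=cv2.imread('pics/s4.png')
cv2.imwrite('pics/w4c.png',cv2.resize(a,None,fx=4,fy=3.75,interpolation=cv2.INTER_CUBIC))
crop('s4',0,0,512,384,1.5,'s4b')
E
```

```text
clock: 11.55
tcp_pos: [0.5777, -0.1499, 0.0749]
orientation: [0.071, -0.071, 0.704, -0.704]
wrist_force: [-2.6, 2.3, 7.4]
width: 0.0001
```

View pics/w4c.png

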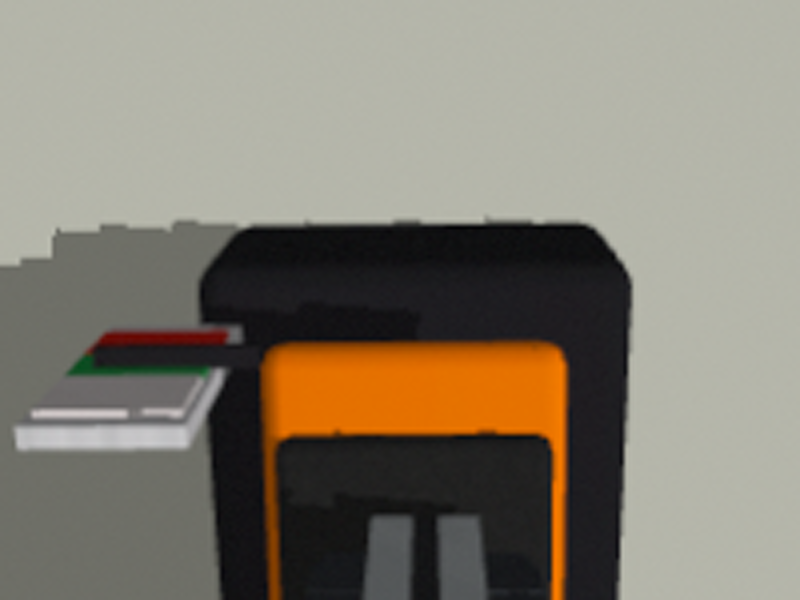

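View pics/s4b.png

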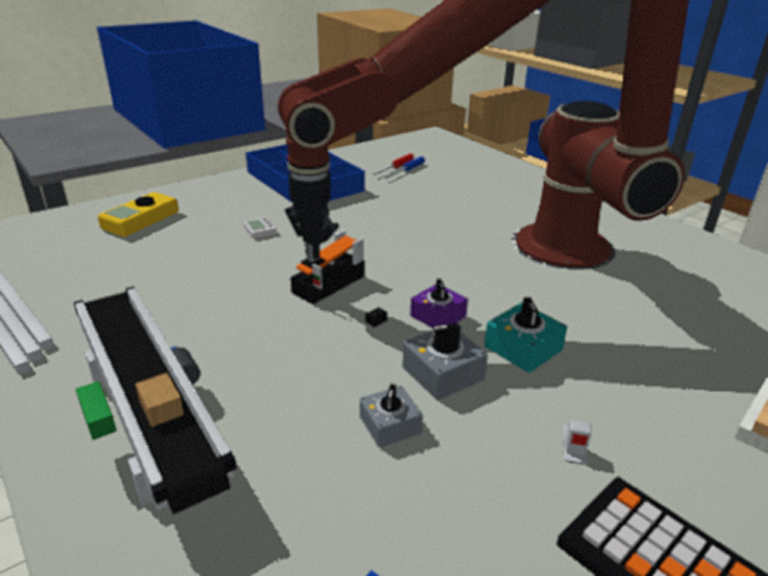

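The close view shows the pointer bar (rows 345–367) over the green band, with green still visible above it and red below. The bar stands in front of the plate, so parallax makes it look lower than it is. The TCP is about 11 mm below the released pad height and the force is 7.4 N, so it is near mid-travel. I'll check that it holds steady, then hand in.

```bash
python3 -m inch '0 0 0 0; 0 0 0 0; 0 0 0 0; 0 0 0 0; 0 0 0 0; 0 0 0 0; 0 0 0 0; 0 0 0 0' && python3 -c "
from bench import arm
print(arm.finish_job())"
```

```text
clock: 12.32
tcp_pos: [0.5777, -0.1499, 0.0749]
orientation: [0.071, -0.071, 0.704, -0.704]
wrist_force: [-2.8, 1.8, 7.8]
width: -0.0001
the job is handed in; nothing more can be done
None
```

I handed the job in at about 12.3 s, with the selector at the yellow dot and the fingers holding the lever down in the green.

- **Selector:** I gripped the knob of the larger grey unit, turned it 36° clockwise from the second place and let go. A close view after release showed the white pointer lined up with the yellow dot.
- **Lever:** I pressed the pad down with the shut fingers in small steps, never going deeper than where it finished. The fingertips ended about 11 mm below the released pad height. They held steady for the last 0.7 s, and the last picture shows the pointer in the lower part of the green band. Parallax makes it look closer to the red than it is.
- **Loose parts:** I did not touch them.

Two checks did not fully agree:
- **Push force:** it read 7.4–7.8 N, a little above the nominal 6.5 N for mid-travel. Taken alone that suggests up to about 16 mm pressed, the edge of the green. I put the difference down to sensor bias and friction.
- **First pointer reading:** the coarse top picture suggested the knob was balanced between two places. The close view showed it in the second place, and I used that.

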